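# Hook the failed battery pack out of its deep bay

### The arm

A 7-joint arm with a two-finger parallel gripper is mounted at the origin on the work surface. World frame = base frame: x ahead of the robot, y to its left, z up, the work surface at z = 0. Lengths are in m, angles in rad, forces in N, time in s.
With the tool pointing down it reaches from about 0.4 to 0.875 m from the base axis. Payload 6.5 kg.
Tool frame: the origin (TCP) lies between the finger pads; the fingertips stand 19 mm ahead of it and the grasp point (between the pads) is the TCP (arm.tip_reach is the distance from the TCP to the fingertips, in m); z points along the fingers, y is the line along which they close (so a half turn about z gives the same grasp; the last joint's range is limited). The gripper opens to 88 mm and grips with 3 to 60 N. Pads are 18 mm wide; open, the fingers measure 123 mm over their backs; the gripper's body (75 mm by 187 mm) begins 45 mm behind the grasp point.
Start: joints at [-1.273, 0.536, -0.004, 1.538, 0.003, 1.067, -0.071], TCP at [0.231, 0.607, 0.258] pointing down, gripper open.
Joint ranges: [-2.7, 2.7], [-0.37, 2.16], [-1.27, 1.26], [0.24, 2.4], [-1.31, 4.45], [0.19, 1.91], [-2.76, 2.76]. Speed limits (rad/s): [2.39, 2.39, 3.14, 3.14, 3.14, 3.14, 3.14].

### API

Orientations are given as a unit quaternion [x, y, z, w].
In Python, from cell import state, eyes, ticket, arm gives the robot as it stands. The module is installed in compiled form; this text tells all that it offers.
- The arm moves only by the tool servo_tool, never from a script. Its argument "moves" is a list of rows, each an object with "claw": the opening, from 0 (shut) to 1 (fully open); "delta_pos": the shift along the tool's x, y, z each as a share of 0.8 m, from -1 to 1, a list of three; "turn": the turn about the tool's z as a share of 0.5 rad, from -1 to 1. In form: [{"claw": claw, "delta_pos": [dx, dy, dz], "turn": turn}, ...]. A call has 1 to 10 rows; each row is the pose to reach, as a shift and turn from the pose commanded when the call began, along the tool's axes at that moment; what a row does not reach only later rows make up. A row lasts 1/12 s, in which the tool goes at most 41.7 mm and 7.16 degrees, less where a joint would pass 70% of its speed; a pose out of reach is approached as far as the arm can. A call with a number of a shift or a turn outside -1 to 1 is refused whole. A call with a gripper value outside its range is refused whole. The fingers move at their own pace and stop on an object; "squeeze" is the grip in N (left out, the last holds). Time passes only in rows, so rows that repeat a pose let the fingers close. It gives the time, the measured TCP pose, the force, the opening and the grip force at its end, in the units of the state.
- state(): the state, without advancing time (a new reading comes with each control period).
- eyes.capture(name): name is "side" or "top" or "wrist"; returns the picture (480x640x3 uint8, red, green, blue); there is no depth.
- eyes.camera_model(name): a dict with "K" (3x3 intrinsics, pixels), "dist_coeffs" ([k1, k2, p1, p2, k3] as OpenCV has them; the pictures are not rectified), "R" (3x3) and "t" (3): a world point X has camera coordinates R X + t; the wrist camera has in their place "T_tool_cam" (4x4, takes a point from camera to tool coordinates, whose origin is the TCP and whose axes are the flange's). Camera axes: x right, y down, z forward; pixel columns grow to the right and rows downward; lengths in m; the calibration is good to about 2 mm. A picture is of the moment at which its call begins: read the wrist's pose just before it. camera_model takes no time and is no camera call.
- ticket.sign_off(): hands the job in; it is judged then, once.
The state is a dict: "clock": time; "joints": joint angles; "dq": joint speeds; "joint_efforts": joint torques, N m; "ee_pos": TCP position; "orientation": TCP orientation; "force": force on the tool from outside, world axes, zero at the start; "torque": the same for the moment, N m; "grip_width": finger opening in m; "grip_force": force on a finger pad.
Only numpy, scipy, OpenCV 4.12 (cv2) and the standard library are available. Lean on these libraries where they do the work, as an engineer would, in place of code of your own. Each camera call takes 0.05 s, during which the arm holds its last target. There are 200 camera calls.

### The job

The red battery pack in the tilted backup-battery unit has failed: with the hook picker from the leaning stand, catch its lifting bar, draw it up out of its deep bay and set it down gently, standing upright in the green tray. Then put the picker back in its stand, hook down. Do not touch either pack with the gripper, and leave the blue pack seated and the meter, solder reel and screwdriver alone.

Things in the scene. Friction and masses are not known exactly. Their poses are not given: they have to be found in the camera images.
- unit: Grey backup-battery unit on a dark cradle, fixed. Origin on the bench, midway between its two bays; z up. The bays lean 30 deg from vertical: their axis points up and out along u = (-0.5, 0, 0.866) of this frame, v = (0.866, 0, 0.5) lies across it. Bays side by side along y. The +v wall is a fixed clear cover. A grey box with a display joins the +y side, to y = 132 mm, 6 mm below the mouths.
- mouth_right (a point): Centre of the mouth of the bay at y = -27 mm of the unit (axes as the unit's), 176 mm above the bench. Each bay is 78 mm wide inside along v, 42 mm along y and 160 mm deep down -u; outer walls 4 mm, partition 12 mm. The mouth plane is square to u; nothing stands above it.
- mouth_left (a point): The same for the other bay, at y = +27 mm of the unit.
- pack_red: Failed pack, about 0.16 kg: black block 70 x 34 x 40 mm (x, y, z) with red top and band, loose at the bottom of either bay, leaning on the -v wall, its z along u, its y along the unit's. Origin at the centre of its underside. Two ears on top carry a red lifting bar. Its centre of mass lies on its z axis, so it hangs level from the bar.
- pack_red_bar (a point): Centre of the red pack's lifting bar (axes as the pack's): round, 6 mm thick, along y, 69 mm above the underside. Between pack top and bar 26 mm are free; between the ears (12 mm along x, 3 mm thick) 28 mm along y; open along x. In the bay the bar's top lies 88 mm below the mouth.
- pack_blue: Good pack, the same but with blue top, band and bar, in the other bay; it stays there.
- picker: Hook picker, 200 mm long, 0.1 kg, hook down in the stand. Origin at the centre of the hook's underside, z along the rod to the handle. Hook of 16 mm wide strip (along y), 18 mm along x: floor z 0 to 3, tip plate at x 6 to 9 up to z 13, back plate at x -9 to -6 up to z 36, crank back to the rod at z 36 to 39 mm. It opens to +x between z 13 and 36; trough 12 mm wide, centred under the rod.
- picker_handle (a point): Middle of the picker's yellow handle (axes as the picker's), 163 mm from the hook's underside. Handle 73 mm long, 26 mm along x, 20 mm along y between the flat sides to grip. Below it a black guard 38 x 36 x 5 mm at 122 to 127 mm, then a 7 mm rod.
- stand: Picker stand, fixed: dark base 130 x 100 x 10 mm and a square aluminium holster that leans 30 deg from vertical, its axis up along (-0.5, 0, 0.866) of this frame. Origin on the bench, z up. Holster 122 mm long, 26 mm inside in the leaning plane, 24 mm along y, mouth centre at (-62.5, 0, 128) mm. The picker's guard rests on the mouth, the hook opening to the stand's +x.
- stand_seat (a point): Where the picker's origin lies when it is fully home in the stand (about 4 mm of play each way). Axes as the stand's.
- tray: Green tray, fixed, 170 x 130 x 16 mm (x, y, z), walls and floor 4 mm. Origin under its centre.
- meter: Orange multimeter 150 x 74 x 42 mm lying on its back, a bystander. Origin under its centre.
- reel: Grey solder reel, 62 mm across, 44 mm high, standing on a flange, a bystander. Origin under its centre.
- driver: Red-handled screwdriver 160 mm long lying on the bench, a bystander. Origin on its underside.
Things that resemble listed ones, but are neither listed nor needed, are in the scene too. Several things have the shape of the tray; the one meant has the colours described above.

How it is judged:
On the way:
1. the red pack hangs on the picker, drawn clear of its bay (distance of pack_red from where it was at the start of the episode above 0.15 m and height (world z) of pack_red above 0.06 m and contact force between picker and pack_red above 0.3 N), for 0.2 s.
At the end, for the whole second after the job is handed in: The red pack stands upright (within 0.1 rad) and at rest on the tray's floor, unhooked; the picker is home in its stand, hook down (its origin within 12 mm of the seat), at rest; the blue pack is still seated within 12 mm of its start (x of pack_red in the frame of tray between -0.075 and 0.075 m and y of pack_red in the frame of tray between -0.055 and 0.055 m and z of pack_red in the frame of tray below 0.009 m and angle between pack_red's own z axis and vertical below 0.1 rad and linear speed of each of pack_red, picker below 0.02 m/s and contact force between picker and pack_red below 0.05 N and distance between picker and stand_seat below 0.012 m and angle between picker's own z axis and vertical between 0.4 and 0.65 rad and distance of pack_blue from where it was at the start of the episode below 0.012 m); the robot touches nothing.
It fails at once if the gripper or arm touches a battery pack (contact force between any of the fingers, the arm and pack_red above 0.5 N or contact force between any of the fingers, the arm and pack_blue above 0.5 N).
It fails at once if the red pack is dropped or pressed hard into the tray (over 25 N) (contact force between pack_red and tray above 25 N).
It fails at once if the blue pack is lifted or shifted more than 25 mm (distance of pack_blue from where it was at the start of the episode above 0.025 m).
It fails at once if the meter, solder reel or screwdriver is moved more than 30 mm (distance of any of meter, reel, driver from where it was at the start of the episode above 0.03 m).
It also fails if it takes over 72 s, if anything falls off the work surface, if the arm or the gripper's body presses on something with over 40 N, if the wrist force passes 120 N, or if a joint passes its speed limit or range.

## Working session

There is one attempt and no reset: what is moved stays moved. The work goes in short steps, Python scripts to look and compute and a tool call to move; the robot and the scene stay as the last step left them, time stands still between calls to the robot, and variables do not carry over. Pictures are saved under pics/ and viewed, at most 10 in all, crops included, and the job is handed in when it is done.

Besides the shell and the picture viewer there is one more tool, called after ">>>" as name(argument=value, ...) on one line, values as JSON. servo_tool: Moves the arm, as the interface text tells. Shift numbers are shares of 0.8 m and turn numbers shares of 0.5 rad, none past 1 either way. Its arguments: {"type":"object","properties":{"moves":{"type":"array"},"squeeze":{"type":"number"}},"required":["moves"]}

```bash
ls; mkdir -p pics
cat > h.py <<'E'
import numpy as np, cv2
from scipy.spatial.transform import Rotation as Rn
from cell import state, eyes, ticket, arm
def snap(n,f):
    s=state(); im=eyes.capture(n); cv2.imwrite(f'pics/{f}.png',im[:,:,::-1]); return s,im
def cam(n,s=None):
    m=eyes.camera_model(n); K=np.array(m['K'],float); d=np.array(m['dist_coeffs'],float)
    if 'R' in m: R=np.array(m['R']); t=np.array(m['t'])
    else:
        T=np.array(m['T_tool_cam']); W=np.eye(4); W[:3,:3]=Rn.from_quat(s['orientation']).as_matrix(); W[:3,3]=s['ee_pos']
        E=np.linalg.inv(W@T); R=E[:3,:3]; t=E[:3,3]
    return K,d,R,t
def ray(c,px):
    K,d,R,t=c; p=cv2.undistortPoints(np.array([[px]],float),K,d)[0,0]
    v=R.T@np.array([p[0],p[1],1]); return -R.T@t, v/np.linalg.norm(v)
def onz(c,px,z):
    o,v=ray(c,px); return o+v*(z-o[2])/v[2]
def tri(r):
    A=0;b=0
    for o,v in r:
        P=np.eye(3)-np.outer(v,v); A=A+P; b=b+P@o
    X=np.linalg.solve(A,b); return X,[float(np.linalg.norm(np.cross(X-o,v))) for o,v in r]
def proj(c,X):
    K,d,R,t=c; return cv2.projectPoints(np.array(X,float).reshape(-1,1,3),cv2.Rodrigues(R)[0],t,K,d)[0].reshape(-1,2)
E
python3 - <<'E'
from h import *
for n in('side','top','wrist'): 
    s,im=snap(n,n+'0'); c=cam(n,s); print(n,(-c[2].T@c[3]).round(3),c[2][2].round(3))
print(state())
a=[cv2.imread(f'pics/{n}0.png') for n in('side','top')]
E
```

```text
pics
side [ 0.315 -0.931  0.791] [ 0.145  0.825 -0.546]
top [0.199 0.091 1.574] [ 0.208  0.013 -0.978]
wrist [0.161 0.634 0.385] [ 0.266 -0.102 -0.958]
{'clock': 0.15, 'joints': array([-1.27321337,  0.5370004 , -0.00444432,  1.5386287 ,  0.0026071 ,
        1.06733018, -0.07121117]), 'dq': array([-0.00071467, -0.0027955 ,  0.00204705, -0.00300716, -0.00093776,
       -0.00073418, -0.00054049]), 'joint_efforts': array([ 1.55455939e-03, -5.71326649e+01,  9.91700739e-01, -2.51830101e+01,
       -5.61005075e-02,  1.52251701e-02,  7.23489279e-05]), 'ee_pos': array([0.23112071, 0.60703669, 0.25704174]), 'orientation': array([ 1.80856422e-01,  9.83509274e-01, -6.76728762e-04, -7.09827103e-05]), 'force': array([-0.04949952,  0.08177796, -0.18032301]), 'torque': array([-0.0035775 , -0.00516017,  0.04956601]), 'grip_force': 0.0, 'grip_width': 0.08791062607585}
```

View pics/side0.png

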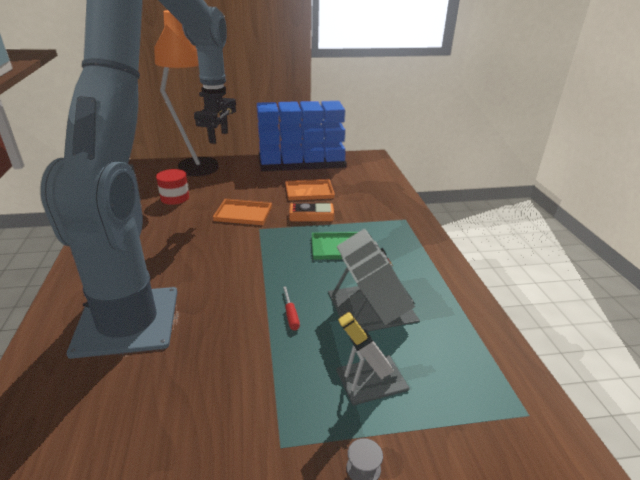

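View pics/top0.png

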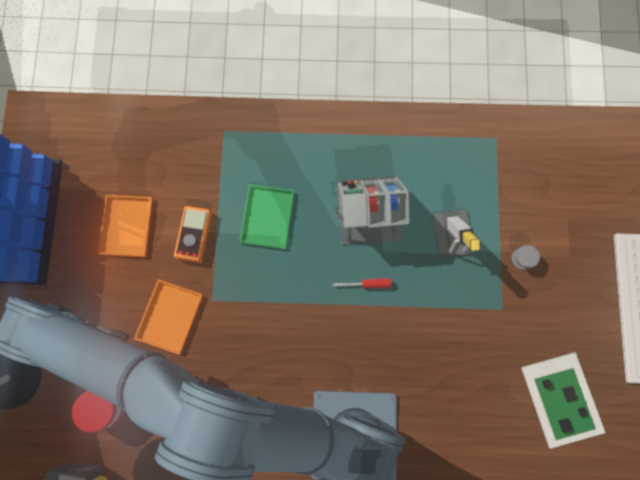

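The side view shows the stand with its yellow handle at (353,330), the unit at (375,280), the tray at (335,247) and the screwdriver at (292,310). In the top view, the handle is at (470,240), the red pack is in the left bay at (374,200), the blue one at (394,200), and the tray is at (268,216). The meter is at (192,234) and the reel at (526,257).

Run:
```python
from h import *
c=cam('top')
for n,p,z in[('standbase',(454,232),.01),('handle',(474,240),.17),('tray',(268,217),.016),('unitmouth',(374,203),.18),('reel',(526,257),.044),('driver',(363,285),.01),('meter',(192,234),.04)]: print(n,onz(c,p,z).round(3))
print(Rn.from_quat(state()['orientation']).as_matrix().round(3)); print(np.array(eyes.camera_model('wrist')['T_tool_cam']).round(3))
im=cv2.imread('pics/top0.png'); hsv=cv2.cvtColor(im,cv2.COLOR_BGR2HSV)
m=cv2.inRange(hsv,(50,120,60),(75,255,255)); n,l,st,ce=cv2.connectedComponentsWithStats(m)
for i in range(1,n):
    if st[i,4]>500:
        r=cv2.minAreaRect(np.argwhere(l==i)[:,::-1].astype(np.float32)); print(st[i]); b=np.array([onz(c,q,.016) for q in cv2.boxPoints(r)]); print(b.round(3),b.mean(0).round(3))
```

```text
standbase [ 0.552 -0.27   0.01 ]
handle [ 0.497 -0.283  0.17 ]
tray [0.578 0.255 0.016]
unitmouth [ 0.583 -0.03   0.18 ]
reel [ 0.48  -0.455  0.044]
driver [ 0.394 -0.017  0.01 ]
meter [0.518 0.46  0.04 ]
[[-0.935  0.356 -0.   ]
 [ 0.356  0.935 -0.001]
 [-0.    -0.001 -1.   ]]
[[ 0.    -0.959 -0.285  0.075]
 [ 1.     0.     0.001 -0.   ]
 [-0.001 -0.285  0.959 -0.128]
 [ 0.     0.     0.     1.   ]]
[ 240  185   54   64 2679]
[[0.504 0.331 0.016]
 [0.675 0.315 0.016]
 [0.658 0.184 0.016]
 [0.487 0.202 0.016]] [0.581 0.258 0.016]
[546 396  48  42 823]
[[ 0.103 -0.494  0.016]
 [ 0.137 -0.589  0.016]
 [ 0.044 -0.615  0.016]
 [ 0.01  -0.52   0.016]] [ 0.073 -0.555  0.016]
```

>>> servo_tool(moves=[{"claw": 1,"delta_pos": [-0.3,-0.4,-0.175],"turn": -0.73},{"claw": 1,"delta_pos": [-0.3,-0.4,-0.175],"turn": -0.73},{"claw": 1,"delta_pos": [-0.3,-0.4,-0.175],"turn": -0.73},{"claw": 1,"delta_pos": [-0.3,-0.4,-0.175],"turn": -0.73},{"claw": 1,"delta_pos": [-0.3,-0.4,-0.175],"turn": -0.73},{"claw": 1,"delta_pos": [-0.3,-0.4,-0.175],"turn": -0.73},{"claw": 1,"delta_pos": [-0.3,-0.4,-0.175],"turn": -0.73},{"claw": 1,"delta_pos": [-0.3,-0.4,-0.175],"turn": -0.73},{"claw": 1,"delta_pos": [-0.3,-0.4,-0.175],"turn": -0.73},{"claw": 1,"delta_pos": [-0.3,-0.4,-0.175],"turn": -0.73}])

```text
clock: 0.98
ee_pos: [0.3398, 0.2274, 0.3959]
orientation: [-0.001, 1.0, 0.0, -0.0]
force: [0.7, 0.2, -0.0]
grip_width: 0.0882
grip_force: 0.0
```

>>> servo_tool(moves=[{"claw": 1,"delta_pos": [-0.1,-0.46,0],"turn": 0},{"claw": 1,"delta_pos": [-0.1,-0.46,0],"turn": 0},{"claw": 1,"delta_pos": [-0.1,-0.46,0],"turn": 0},{"claw": 1,"delta_pos": [-0.1,-0.46,0],"turn": 0},{"claw": 1,"delta_pos": [-0.1,-0.46,0],"turn": 0},{"claw": 1,"delta_pos": [-0.1,-0.46,0],"turn": 0},{"claw": 1,"delta_pos": [-0.1,-0.46,0],"turn": 0},{"claw": 1,"delta_pos": [-0.1,-0.46,0],"turn": 0},{"claw": 1,"delta_pos": [-0.1,-0.46,0],"turn": 0},{"claw": 1,"delta_pos": [-0.1,-0.46,0],"turn": 0}])

```text
clock: 1.82
ee_pos: [0.4202, -0.1458, 0.3958]
orientation: [0.004, 1.0, -0.002, 0.001]
force: [-0.7, 1.1, -0.4]
grip_width: 0.0879
grip_force: 0.0
```

Run:
```python
from h import *
s,im=snap('wrist','w1'); print(s['ee_pos'],s['clock'])
```

```text
[ 0.42015025 -0.14576571  0.39583257] 1.8167
```

View pics/w1.png

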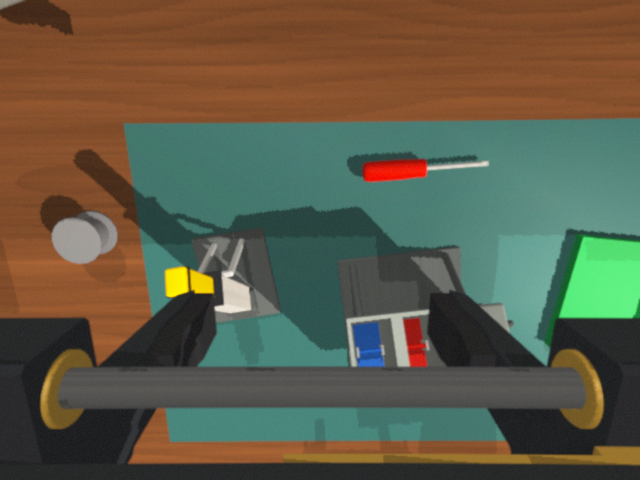

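The wrist view shows the yellow handle at (188,282), the holster at (235,292), the blue bay at (367,343) and the red bay at (413,342). The gripper hides the lower part, so I'm moving forward to bring them into the clear.

>>> servo_tool(moves=[{"claw": 1,"delta_pos": [-0.14,-0.02,0],"turn": 0},{"claw": 1,"delta_pos": [-0.14,-0.02,0],"turn": 0},{"claw": 1,"delta_pos": [-0.14,-0.02,0],"turn": 0},{"claw": 1,"delta_pos": [-0.14,-0.02,0],"turn": 0},{"claw": 1,"delta_pos": [-0.14,-0.02,0],"turn": 0},{"claw": 1,"delta_pos": [-0.14,-0.02,0],"turn": 0}])

```text
clock: 2.37
ee_pos: [0.5316, -0.1536, 0.3949]
orientation: [-0.001, 1.0, 0.0, -0.001]
force: [0.0, 0.2, -0.2]
grip_width: 0.0879
grip_force: 0.0
```

Run:
```python
from h import *
s,im=snap('wrist','w2'); print(s['ee_pos'],s['clock'],s['orientation']); np.save('w2.npy',np.r_[s['ee_pos'],s['orientation']])
a=im[100:360,140:500,::-1]; cv2.imwrite('pics/w2c.png',cv2.resize(a,None,fx=2.2,fy=2.2,interpolation=cv2.INTER_CUBIC))
```

```text
[ 0.53156585 -0.15364206  0.39492421] 2.3667 [-8.09620454e-04  9.99999347e-01  2.33177341e-04 -7.71462732e-04]
```

View pics/w2c.png

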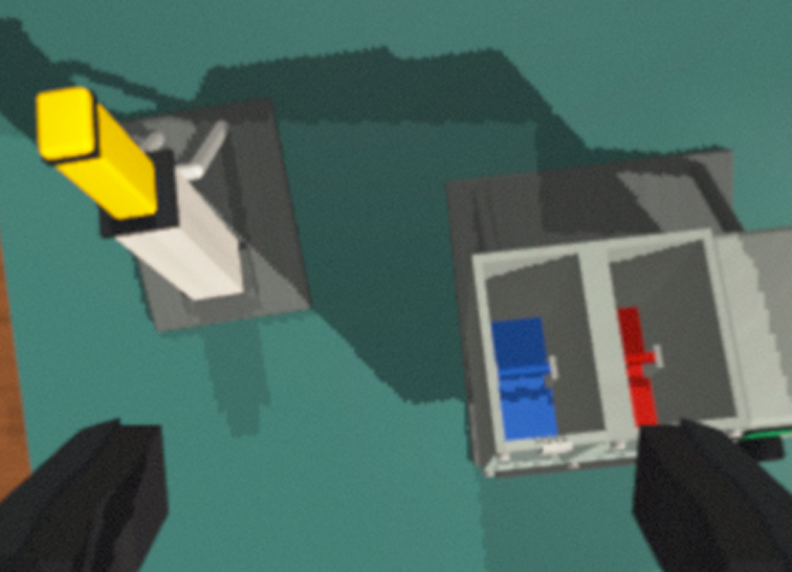

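The crop is scaled 2.2 from offset (140,100). It shows the handle end face (66,125), the guard corners (175,152), (178,228), (101,236), and the base corners (272,98), (310,305), (158,330). The unit's -v rim corners are (473,255) and (712,230), with the blue bar at (525,369) and the red bar near (640,358).

```bash
cat >> h.py <<'E'
def fit2(loc,wld):  # planar rigid: world=R(yaw)loc+t
    l=np.array(loc)[:,:2];w=np.array(wld)[:,:2]; a=l-l.mean(0);b=w-w.mean(0)
    y=np.arctan2((a[:,0]*b[:,1]-a[:,1]*b[:,0]).sum(),(a*b).sum()); R=np.array([[np.cos(y),-np.sin(y)],[np.sin(y),np.cos(y)]])
    t=w.mean(0)-R@l.mean(0); return y,t,np.linalg.norm(w-(l@R.T+t),axis=1)
U=np.array([-.5,0,.866]);V=np.array([.866,0,.5]);Y=np.array([0,1.,0])
E
python3 - <<'E'
from h import *
q=np.load('w2.npy'); c=cam('wrist',dict(ee_pos=q[:3],orientation=q[3:])); f=lambda p:(p[0]/2.2+140-.3,p[1]/2.2+100-.3)
M=np.array([-.0625,0,.128])
P=lambda h,x,y:M+(h-.122)*U+x*V+y*Y
S=[(np.array([-.065,.05,.01]),(272,98)),(np.array([.065,.05,.01]),(310,305)),(np.array([.065,-.05,.01]),(158,330)),
(P(.2,-.013,-.01),(36,95)),(P(.2,-.013,.01),(90,88)),(P(.2,.013,.01),(97,155)),(P(.2,.013,-.01),(43,162)),
(P(.127,-.019,.018),(175,152)),(P(.127,.019,.018),(178,228)),(P(.127,.019,-.018),(101,236))]
for sub in(S[:3],S[3:],S):
    y,t,r=fit2([a for a,_ in sub],[onz(c,f(p),a[2]) for a,p in sub]); print('stand',y.round(4),t.round(4),(r*1e3).round(1))
MU=np.array([0,0,.176])  # x offset of mouth unknown: fit mouth frame
W=[(MU-.043*V-.052*Y,(473,255)),(MU-.043*V+.052*Y,(712,230)),(MU-.043*V-.006*Y,(579,244)),(MU-.043*V+.006*Y,(607,241))]
y,t,r=fit2([a for a,_ in W],[onz(c,f(p),a[2]) for a,p in W]); print('mouth centre',y.round(4),t.round(4),(r*1e3).round(1))
E
```

```text
stand 0.1555 [ 0.5468 -0.2666] [2.  2.2 1.5]
stand 0.1409 [ 0.5796 -0.2633] [1.2 0.4 1.6 1.2 0.4 0.7 1.7]
stand 0.1817 [ 0.5696 -0.2621] [20.  24.  24.9  8.9 10.1 11.6 10.5 10.8 10.   7.3]
mouth centre 0.1079 [ 0.5694 -0.0646] [0.4 0.1 0.1 0.4]
```

>>> servo_tool(moves=[{"claw": 1,"delta_pos": [0.046,-0.153,0.144],"turn": -0.296},{"claw": 1,"delta_pos": [0.046,-0.153,0.144],"turn": -0.296},{"claw": 1,"delta_pos": [0.046,-0.153,0.144],"turn": -0.296},{"claw": 1,"delta_pos": [0.046,-0.153,0.144],"turn": -0.296},{"claw": 1,"delta_pos": [0.046,-0.153,0.144],"turn": -0.296},{"claw": 1,"delta_pos": [0.046,-0.153,0.144],"turn": -0.296},{"claw": 1,"delta_pos": [0.046,-0.153,0.144],"turn": -0.296}])

```text
clock: 3.0
ee_pos: [0.4957, -0.276, 0.2811]
orientation: [-0.074, 0.997, 0.0, 0.001]
force: [-0.7, 1.1, -0.4]
grip_width: 0.0881
grip_force: 0.0
```

Run:
```python
from h import *
s,im=snap('wrist','w3'); print(s['ee_pos'],s['clock'],s['orientation'])
c=cam('wrist',s); hsv=cv2.cvtColor(im,cv2.COLOR_RGB2HSV)
m=cv2.inRange(hsv,(20,150,80),(35,255,255)); n,l,st,ce=cv2.connectedComponentsWithStats(m)
for i in range(1,n):
    if st[i,4]>200: print(st[i],ce[i])
cv2.imwrite('pics/w3c.png',im[150:480,100:540,::-1])
```

```text
[ 0.49571245 -0.27597418  0.28105519] 3.0 [-7.43781515e-02  9.97229830e-01  4.40739256e-04  6.01484402e-04]
[ 302  210   36   65 2137] [319.79457183 241.01450632]
[  40  349   52   80 1654] [ 60.1541717  389.20979444]
[ 552  349   52   80 1647] [583.44383728 389.76017001]
[ 284  446  356   19 2391] [484.01087411 457.65411962]
```

View pics/w3c.png

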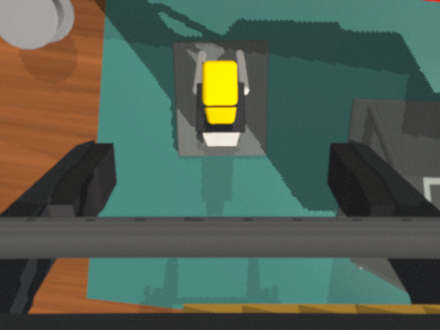

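The handle is centred at column 320, between the fingers, and lines up with the tool. Descending and gripping.

>>> servo_tool(moves=[{"claw": 1,"delta_pos": [0,0,0.05],"turn": 0},{"claw": 1,"delta_pos": [0,0,0.1],"turn": 0},{"claw": 1,"delta_pos": [0,0,0.125],"turn": 0},{"claw": 0.8,"delta_pos": [0,0,0.14],"turn": 0},{"claw": 0.5,"delta_pos": [0,0,0.14],"turn": 0},{"claw": 0.3,"delta_pos": [0,0,0.14],"turn": 0},{"claw": 0,"delta_pos": [0,0,0.14],"turn": 0},{"claw": 0,"delta_pos": [0,0,0.14],"turn": 0},{"claw": 0,"delta_pos": [0,0,0.14],"turn": 0},{"claw": 0,"delta_pos": [0,0,0.14],"turn": 0}], squeeze=60)

```text
clock: 3.88
ee_pos: [0.4962, -0.277, 0.1691]
orientation: [-0.075, 0.997, -0.0, 0.001]
force: [0.3, 0.4, -0.1]
grip_width: 0.0435
grip_force: 0.0
```

>>> servo_tool(moves=[{"claw": 0,"delta_pos": [0,0,0],"turn": 0},{"claw": 0,"delta_pos": [0,0,0],"turn": 0},{"claw": 0,"delta_pos": [0,0,0],"turn": 0},{"claw": 0,"delta_pos": [0,0,0],"turn": 0}])

```text
clock: 4.22
ee_pos: [0.4956, -0.2767, 0.1682]
orientation: [-0.075, 0.997, 0.0, -0.0]
force: [-0.8, -0.1, 0.8]
grip_width: 0.0196
grip_force: 60.0
```

>>> servo_tool(moves=[{"claw": 0,"delta_pos": [0.005,0,-0.0087],"turn": 0},{"claw": 0,"delta_pos": [0.01,0,-0.0173],"turn": 0},{"claw": 0,"delta_pos": [0.02,0,-0.0346],"turn": 0},{"claw": 0,"delta_pos": [0.03,0,-0.052],"turn": 0},{"claw": 0,"delta_pos": [0.04,0,-0.0693],"turn": 0},{"claw": 0,"delta_pos": [0.055,0,-0.0953],"turn": 0},{"claw": 0,"delta_pos": [0.07,0,-0.1212],"turn": 0},{"claw": 0,"delta_pos": [0.085,0,-0.1472],"turn": 0},{"claw": 0,"delta_pos": [0.1,0,-0.1732],"turn": 0},{"claw": 0,"delta_pos": [0.1,0,-0.1732],"turn": 0}])

```text
clock: 5.05
ee_pos: [0.4152, -0.2911, 0.3107]
orientation: [-0.073, 0.997, -0.001, 0.003]
force: [0.3, -1.2, -0.9]
grip_width: 0.0194
grip_force: 60.0
```

Run:
```python
from h import *
s,im=snap('side','s1'); print(s['ee_pos'],s['clock'],s['orientation'],s['grip_width'],s['force'])
c=cam('side'); R=Rn.from_quat(s['orientation']).as_matrix(); 
# expected picker axis in tool: u=(.5,0,-.866), x=(-.866,0,-.5)
u=R@[.5,0,-.866]; T=np.array(s['ee_pos']); h=proj(c,[T,T-.168*u]); print(h)
x,y=h[1].astype(int); a=im[y-100:y+80,x-110:x+110,::-1]; cv2.imwrite('pics/s1c.png',cv2.resize(a,None,fx=3.3,fy=3.3)); print(x-110,y-100)
```

```text
[ 0.41520665 -0.29105396  0.31073204] 5.05 [-0.07269838  0.99735013 -0.00113332  0.00252728] 0.019407492956566665 [ 0.25005231 -1.15725953 -0.87042352]
[[313.32694416 275.14079197]
 [354.47430425 328.41502121]]
244 228
```

View pics/s1c.png

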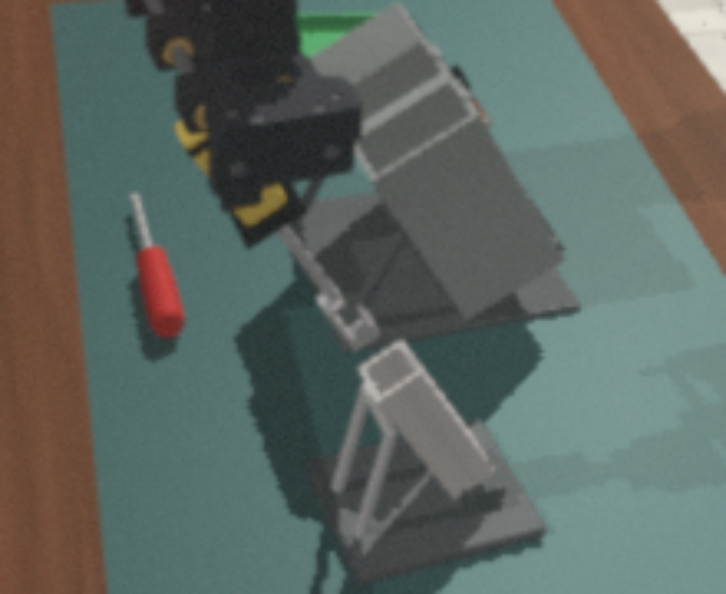

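The hook is out and hanging at about (353,330), 2 px from the prediction. The unit's near rim corners are at about (357,282) and (388,262). Next I check the mouth estimate against this side view.

Run:
```python
from h import *
c=cam('side'); y=.108; Rz=Rn.from_euler('z',y).as_matrix(); O=np.array([.5694,-.0646,.176])
W=lambda v,yy,u=0:O+Rz@(v*V+yy*Y+u*U)
print(proj(c,[W(-.043,-.052),W(.043,-.052),W(-.043,.052),W(.043,.052)]).round(1))
print(onz(c,(356.7,281.9),W(-.043,0)[2]), W(-.043,-.052)); print(onz(c,(387.9,262.2),W(.043,0)[2]), W(.043,-.052))
# top view check: bars (in bay) z
ct=cam('top'); im=cv2.cvtColor(cv2.imread('pics/top0.png'),cv2.COLOR_BGR2HSV)
for n,sy in(('red',.027),('blue',-.027)):
    b=W(-.004,sy,-.091); print(n,'bar',b.round(4),'top',proj(ct,b).round(1),'mouth',W(0,sy).round(4))
q=np.load('w2.npy'); cw=cam('wrist',dict(ee_pos=q[:3],orientation=q[3:]))
for sy in(.027,-.027): print(((proj(cw,W(-.004,sy,-.091))-[140,100])*2.2).round(0))
```

```text
[[355.6 281.8]
 [388.4 261.6]
 [341.6 256.4]
 [371.9 237.6]]
[ 0.54041033 -0.12088246  0.1545    ] [ 0.53798405 -0.12031092  0.1545    ]
[ 0.61021524 -0.11448946  0.1975    ] [ 0.61202613 -0.11228314  0.1975    ]
red bar [ 0.6083 -0.0332  0.0952] top [[372.5 202.2]] mouth [ 0.5665 -0.0378  0.176 ]
blue bar [ 0.6141 -0.0869  0.0952] top [[392.4 200.7]] mouth [ 0.5723 -0.0914  0.176 ]
[[625. 360.]]
[[523. 370.]]
```

>>> servo_tool(moves=[{"claw": 0,"delta_pos": [0,0,-0.05],"turn": 0},{"claw": 0,"delta_pos": [0,0,-0.097],"turn": 0.08},{"claw": 0,"delta_pos": [-0.008,0.05,-0.097],"turn": 0.08},{"claw": 0,"delta_pos": [-0.016,0.1,-0.097],"turn": 0.08},{"claw": 0,"delta_pos": [-0.024,0.15,-0.097],"turn": 0.08},{"claw": 0,"delta_pos": [-0.032,0.2,-0.097],"turn": 0.08},{"claw": 0,"delta_pos": [-0.04,0.25,-0.097],"turn": 0.08},{"claw": 0,"delta_pos": [-0.048,0.28,-0.097],"turn": 0.08},{"claw": 0,"delta_pos": [-0.048,0.293,-0.097],"turn": 0.08},{"claw": 0,"delta_pos": [-0.048,0.293,-0.097],"turn": 0.08}])

```text
clock: 5.93
ee_pos: [0.4194, -0.0478, 0.3834]
orientation: [-0.058, 0.998, 0.0, -0.001]
force: [0.1, -0.3, -0.4]
grip_width: 0.0195
grip_force: 60.0
```

```bash
cat >> h.py <<'E'
RU=Rn.from_euler('z',.108).as_matrix(); OU=np.array([.5694,-.0646,.176])
W=lambda v,yy,u=0:OU+RU@(v*V+yy*Y+u*U)
def mc(p): # world -> (v,y,u)
    l=RU.T@(np.array(p)-OU); return np.array([l@V,l[1],l@U])
def delta(tgt): # shares in tool axes
    s=state(); R=Rn.from_quat(s['orientation']).as_matrix(); return (R.T@(np.array(tgt)-s['ee_pos'])/.8).round(4)
def yaw(s):
    R=Rn.from_quat(s['orientation']).as_matrix(); return np.arctan2(-R[0,1],R[1,1])
E
python3 - <<'E'
from h import *
s,im=snap('side','s2'); print(s['ee_pos'],s['clock'],yaw(s),mc(s['ee_pos']))
c=cam('side'); R=Rn.from_quat(s['orientation']).as_matrix(); u=R@[.5,0,-.866]; vv=R@[-.866,0,-.5]; T=np.array(s['ee_pos'])
h=proj(c,[T,T-.168*u,T-.129*u]); print(h)
x,y=h[1].astype(int); a=im[y-50:y+50,x-60:x+60,::-1]; cv2.imwrite('pics/s2c.png',cv2.resize(a,None,fx=6,fy=6)); print((h-[x-60,y-50])*6)
E
```

```text
[ 0.41939785 -0.0478271   0.38340604] 5.9333 0.11517106698296037 [-0.0238763   0.03284393  0.25327375]
[[298.45853419 177.00338941]
 [334.64749955 232.21086823]
 [326.86704249 220.34525217]]
[[146.75120512 -29.97966354]
 [363.88499729 301.26520941]
 [317.20225492 230.07151304]]
```

View pics/s2c.png

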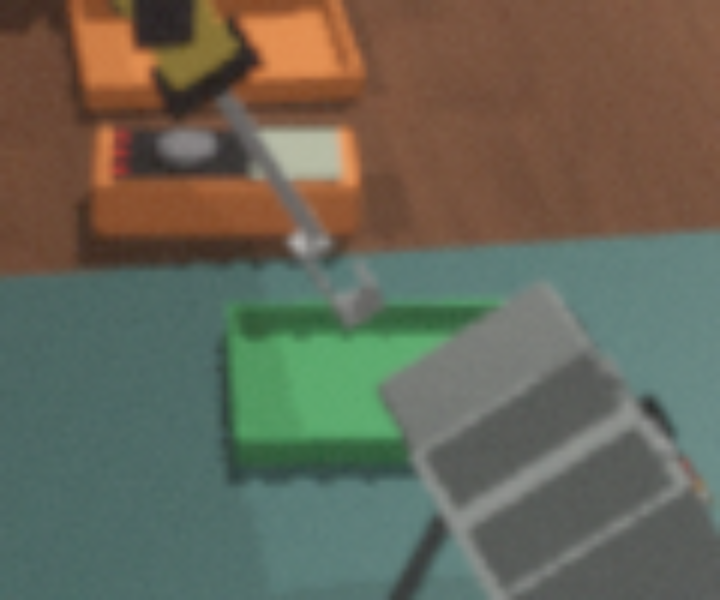

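>>> servo_tool(moves=[{"claw": 0,"delta_pos": [-0.002,-0.007,-0.001],"turn": 0.012},{"claw": 0,"delta_pos": [-0.018,-0.007,0.026],"turn": 0.012},{"claw": 0,"delta_pos": [-0.033,-0.007,0.053],"turn": 0.012},{"claw": 0,"delta_pos": [-0.033,-0.007,0.053],"turn": 0.012},{"claw": 0,"delta_pos": [-0.033,-0.007,0.053],"turn": 0.012},{"claw": 0,"delta_pos": [-0.033,-0.007,0.053],"turn": 0.012}])

```text
clock: 6.48
ee_pos: [0.4464, -0.0552, 0.3425]
orientation: [-0.05, 0.999, -0.0, -0.0]
force: [0.5, 0.5, -1.5]
grip_width: 0.0196
grip_force: 60.0
```

Run:
```python
from h import *
s=state(); print(s['ee_pos'],yaw(s),mc(s['ee_pos'])); print(delta(W(-.022,.027,.055)))
```

```text
[ 0.44641762 -0.05518183  0.34254851] 0.10094869898263097 [-0.02172882  0.02261959  0.20485633]
[-0.0933  0.0062  0.1624]
```

>>> servo_tool(moves=[{"claw": 0,"delta_pos": [0,0.0055,0],"turn": -0.01},{"claw": 0,"delta_pos": [0,0.0055,0],"turn": -0.01},{"claw": 0,"delta_pos": [0,0.0055,0],"turn": -0.01},{"claw": 0,"delta_pos": [-0.012,0.0055,0.0208],"turn": -0.01},{"claw": 0,"delta_pos": [-0.024,0.0055,0.0416],"turn": -0.01},{"claw": 0,"delta_pos": [-0.036,0.0055,0.0624],"turn": -0.01},{"claw": 0,"delta_pos": [-0.048,0.0055,0.0832],"turn": -0.01},{"claw": 0,"delta_pos": [-0.048,0.0055,0.0832],"turn": -0.01},{"claw": 0,"delta_pos": [-0.048,0.0055,0.0832],"turn": -0.01}])

```text
clock: 7.23
ee_pos: [0.4839, -0.0455, 0.2753]
orientation: [-0.054, 0.999, -0.0, -0.001]
force: [0.2, -0.6, -0.3]
grip_width: 0.0198
grip_force: 60.0
```

Run:
```python
from h import *
s=state(); print(s['ee_pos'],yaw(s),mc(s['ee_pos']),s['force']); print(delta(W(-.022,.027,.055)))
```

```text
[ 0.48386266 -0.04554233  0.27532749] 0.10834972941722633 [-0.02220105  0.02816672  0.12750998] [ 0.18346538 -0.62970089 -0.26955475]
[-0.0457 -0.0014  0.0783]
```

>>> servo_tool(moves=[{"claw": 0,"delta_pos": [-0.01,-0.001,0.0173],"turn": 0},{"claw": 0,"delta_pos": [-0.02,-0.001,0.0346],"turn": 0},{"claw": 0,"delta_pos": [-0.03,-0.001,0.052],"turn": 0},{"claw": 0,"delta_pos": [-0.04,-0.001,0.069],"turn": 0},{"claw": 0,"delta_pos": [-0.0455,-0.001,0.0785],"turn": 0},{"claw": 0,"delta_pos": [-0.0455,-0.001,0.0785],"turn": 0},{"claw": 0,"delta_pos": [-0.0455,-0.001,0.0785],"turn": 0}])

```text
clock: 7.82
ee_pos: [0.5205, -0.0425, 0.2134]
orientation: [-0.054, 0.999, -0.0, 0.0]
force: [-0.5, -0.6, -1.3]
grip_width: 0.0196
grip_force: 60.0
```

Run:
```python
from h import *
s=state(); print(s['ee_pos'],yaw(s),mc(s['ee_pos']),s['force'],s['torque']); print(delta(W(-.004,.027,.055)))
```

```text
[ 0.52051114 -0.04252117  0.21341514] 0.10809537176791893 [-0.02132254  0.02721993  0.05551358] [-0.47569596 -0.64270052 -1.29700023] [ 0.02808086  0.10803063 -0.03144083]
[-0.0191 -0.0003 -0.0103]
```

>>> servo_tool(moves=[{"claw": 0,"delta_pos": [-0.005,0,-0.003],"turn": 0},{"claw": 0,"delta_pos": [-0.01,0,-0.006],"turn": 0},{"claw": 0,"delta_pos": [-0.015,0,-0.0087],"turn": 0},{"claw": 0,"delta_pos": [-0.019,0,-0.011],"turn": 0},{"claw": 0,"delta_pos": [-0.019,0,-0.011],"turn": 0},{"claw": 0,"delta_pos": [-0.019,0,-0.011],"turn": 0},{"claw": 0,"delta_pos": [-0.019,0,-0.011],"turn": 0}])

```text
clock: 8.4
ee_pos: [0.5355, -0.0408, 0.2213]
orientation: [-0.054, 0.999, -0.0, -0.0]
force: [0.4, -0.3, -1.6]
grip_width: 0.0195
grip_force: 60.0
```

Run:
```python
from h import *
s=state(); print(s['ee_pos'],yaw(s),mc(s['ee_pos']),s['force'],s['torque'])
```

```text
[ 0.53550332 -0.04076619  0.22132949] 0.10819821450017567 [-0.00429395  0.02734868  0.05482041] [ 0.39912528 -0.25678195 -1.63246291] [ 0.04732476  0.02630635 -0.06080271]
```

>>> servo_tool(moves=[{"claw": 0,"delta_pos": [0.006,0,-0.0104],"turn": 0},{"claw": 0,"delta_pos": [0.0125,0,-0.0217],"turn": 0},{"claw": 0,"delta_pos": [0.019,0,-0.0325],"turn": 0},{"claw": 0,"delta_pos": [0.025,0,-0.0433],"turn": 0},{"claw": 0,"delta_pos": [0.025,0,-0.0433],"turn": 0},{"claw": 0,"delta_pos": [0.025,0,-0.0433],"turn": 0},{"claw": 0,"delta_pos": [0.025,0,-0.0433],"turn": 0}])

```text
clock: 8.98
ee_pos: [0.516, -0.0427, 0.2562]
orientation: [-0.054, 0.999, 0.0, 0.0]
force: [0.1, 0.1, -2.8]
grip_width: 0.0196
grip_force: 60.0
```

Run:
```python
from h import *
s=state(); print(s['ee_pos'],yaw(s),mc(s['ee_pos']),s['force'],s['torque']); print(delta(W(-.003,.027,.255)))
```

```text
[ 0.51597152 -0.04270576  0.25622236] 0.10843416412842619 [-0.00384456  0.02752574  0.09485116] [ 0.09328319  0.13947108 -2.78803191] [ 0.060965   -0.15881744  0.02867536]
[ 0.099  -0.0006 -0.174 ]
```

The load came on: z force fell to -2.8 N and a torque appeared, so the bar is caught. Drawing it up.

>>> servo_tool(moves=[{"claw": 0,"delta_pos": [0.01,0,-0.0174],"turn": 0},{"claw": 0,"delta_pos": [0.02,0,-0.035],"turn": 0},{"claw": 0,"delta_pos": [0.03,0,-0.0525],"turn": 0},{"claw": 0,"delta_pos": [0.04,0,-0.07],"turn": 0},{"claw": 0,"delta_pos": [0.05,0,-0.0875],"turn": 0},{"claw": 0,"delta_pos": [0.06,0,-0.105],"turn": 0},{"claw": 0,"delta_pos": [0.07,0,-0.1225],"turn": 0},{"claw": 0,"delta_pos": [0.075,0,-0.131],"turn": 0},{"claw": 0,"delta_pos": [0.08,0,-0.14],"turn": 0},{"claw": 0,"delta_pos": [0.08,0,-0.14],"turn": 0}])

```text
clock: 9.82
ee_pos: [0.4522, -0.0499, 0.3688]
orientation: [-0.054, 0.999, 0.0, 0.001]
force: [0.4, -0.2, -1.2]
grip_width: 0.0193
grip_force: 60.0
```

>>> servo_tool(moves=[{"claw": 0,"delta_pos": [0.005,0,-0.009],"turn": 0},{"claw": 0,"delta_pos": [0.01,0,-0.018],"turn": 0},{"claw": 0,"delta_pos": [0.015,0,-0.027],"turn": 0},{"claw": 0,"delta_pos": [0.02,0,-0.036],"turn": 0},{"claw": 0,"delta_pos": [0.02,0,-0.05],"turn": 0},{"claw": 0,"delta_pos": [0.02,0,-0.06],"turn": 0},{"claw": 0,"delta_pos": [0.02,0,-0.06],"turn": 0},{"claw": 0,"delta_pos": [0.02,0,-0.06],"turn": 0},{"claw": 0,"delta_pos": [0.02,0,-0.06],"turn": 0}])

```text
clock: 10.57
ee_pos: [0.4361, -0.0514, 0.4156]
orientation: [-0.054, 0.999, -0.0, -0.0]
force: [-0.1, 0.3, -3.1]
grip_width: 0.0192
grip_force: 60.0
```

Run:
```python
from h import *
s,im=snap('side','s3'); print(s['ee_pos'],s['clock'],yaw(s),mc(s['ee_pos']),s['force'],s['torque'])
c=cam('side'); R=Rn.from_quat(s['orientation']).as_matrix(); u=R@[.5,0,-.866]; T=np.array(s['ee_pos'])
h=proj(c,[T,T-.168*u]); print(h)
x,y=h[1].astype(int); a=im[y-60:y+80,x-80:x+80,::-1]; cv2.imwrite('pics/s3c.png',cv2.resize(a,None,fx=4,fy=4)); print((h-[x-80,y-60])*4)
```

```text
[ 0.43607545 -0.05142927  0.41564204] 10.5667 0.10839711518871334 [0.0062641  0.02746507 0.27309404] [-0.09650157  0.27239183 -3.1424074 ] [-0.04021279  0.20125444  0.02863173]
[[306.75037922 162.68852698]
 [342.93857626 220.35120505]]
[[179.00151688  10.75410793]
 [323.75430506 241.40482018]]
```

View pics/s3c.png

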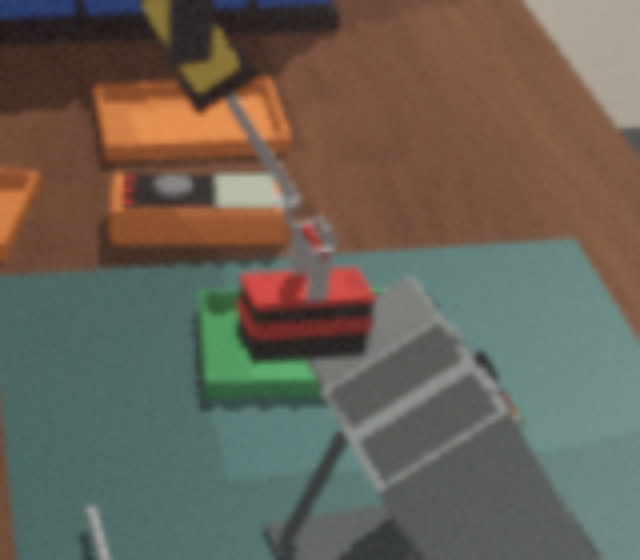

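The pack hangs level on the hook at about (305,310) in the crop, clear of the bay. Carrying it to the tray with gentle ramps.

>>> servo_tool(moves=[{"claw": 0,"delta_pos": [-0.001,0.004,-0.01],"turn": 0},{"claw": 0,"delta_pos": [-0.004,0.012,-0.02],"turn": 0},{"claw": 0,"delta_pos": [-0.008,0.025,-0.03],"turn": 0},{"claw": 0,"delta_pos": [-0.014,0.043,-0.03],"turn": 0},{"claw": 0,"delta_pos": [-0.022,0.066,-0.03],"turn": 0},{"claw": 0,"delta_pos": [-0.03,0.092,-0.03],"turn": 0},{"claw": 0,"delta_pos": [-0.039,0.12,-0.03],"turn": 0},{"claw": 0,"delta_pos": [-0.048,0.148,-0.03],"turn": 0},{"claw": 0,"delta_pos": [-0.057,0.175,-0.03],"turn": 0},{"claw": 0,"delta_pos": [-0.066,0.202,-0.03],"turn": 0}])

```text
clock: 11.45
ee_pos: [0.4715, 0.117, 0.4407]
orientation: [-0.055, 0.999, 0.0, 0.0]
force: [-0.2, -0.1, -3.3]
grip_width: 0.0197
grip_force: 60.0
```

>>> servo_tool(moves=[{"claw": 0,"delta_pos": [-0.009,0.027,0],"turn": 0},{"claw": 0,"delta_pos": [-0.018,0.054,0],"turn": 0},{"claw": 0,"delta_pos": [-0.026,0.08,0],"turn": 0},{"claw": 0,"delta_pos": [-0.034,0.104,0],"turn": 0},{"claw": 0,"delta_pos": [-0.041,0.125,0],"turn": 0},{"claw": 0,"delta_pos": [-0.047,0.142,0],"turn": 0},{"claw": 0,"delta_pos": [-0.051,0.154,0],"turn": 0},{"claw": 0,"delta_pos": [-0.053,0.161,0],"turn": 0},{"claw": 0,"delta_pos": [-0.054,0.163,0],"turn": 0},{"claw": 0,"delta_pos": [-0.054,0.163,0],"turn": 0}])

```text
clock: 12.28
ee_pos: [0.5003, 0.2488, 0.44]
orientation: [-0.054, 0.999, -0.0, -0.0]
force: [-0.4, 0.1, -3.7]
grip_width: 0.0197
grip_force: 60.0
```

Run:
```python
from h import *
s=state(); print(s['ee_pos'],s['clock'],yaw(s),s['force'],s['torque']); y=yaw(s)
print(np.array(s['ee_pos'])[:2]+.0784*np.array([np.cos(y),np.sin(y)]), s['ee_pos'][2]-.1455+.0037-.069)
```

```text
[0.50028913 0.24880587 0.44000459] 12.2833 0.10778713937375431 [-0.37486113  0.05718767 -3.69914452] [-0.00876357  0.1914235   0.0617022 ]
[0.57823414 0.25724003] 0.22920459186182052
```

>>> servo_tool(moves=[{"claw": 0,"delta_pos": [0,0,0.01],"turn": 0},{"claw": 0,"delta_pos": [0,0,0.035],"turn": 0},{"claw": 0,"delta_pos": [0,0,0.07],"turn": 0},{"claw": 0,"delta_pos": [0,0,0.105],"turn": 0},{"claw": 0,"delta_pos": [0,0,0.14],"turn": 0},{"claw": 0,"delta_pos": [0,0,0.17],"turn": 0},{"claw": 0,"delta_pos": [0,0,0.2],"turn": 0},{"claw": 0,"delta_pos": [0,0,0.22],"turn": 0},{"claw": 0,"delta_pos": [0,0,0.235],"turn": 0},{"claw": 0,"delta_pos": [0,0,0.244],"turn": 0}])

```text
clock: 13.12
ee_pos: [0.4994, 0.2476, 0.243]
orientation: [-0.053, 0.999, -0.001, -0.001]
force: [-0.1, 0.2, -3.0]
grip_width: 0.0196
grip_force: 60.0
```

>>> servo_tool(moves=[{"claw": 0,"delta_pos": [0,0,0],"turn": 0},{"claw": 0,"delta_pos": [0,0,0.003],"turn": 0},{"claw": 0,"delta_pos": [0,0,0.006],"turn": 0},{"claw": 0,"delta_pos": [0,0,0.009],"turn": 0},{"claw": 0,"delta_pos": [0,0,0.012],"turn": 0},{"claw": 0,"delta_pos": [0,0,0.015],"turn": 0},{"claw": 0,"delta_pos": [0,0,0.018],"turn": 0},{"claw": 0,"delta_pos": [0,0,0.021],"turn": 0},{"claw": 0,"delta_pos": [0,0,0.024],"turn": 0},{"claw": 0,"delta_pos": [0,0,0.024],"turn": 0}])

```text
clock: 13.95
ee_pos: [0.4999, 0.249, 0.2251]
orientation: [-0.054, 0.999, -0.0, -0.0]
force: [-0.6, -0.8, -3.0]
grip_width: 0.0192
grip_force: 60.0
```

Run:
```python
from h import *
s=state(); print(s['ee_pos'],s['clock'],yaw(s),s['force'],s['torque']); y=yaw(s)
print(np.array(s['ee_pos'])[:2]+.0784*np.array([np.cos(y),np.sin(y)]), s['ee_pos'][2]-.1455+.0037-.069)
```

```text
[0.49987231 0.24902638 0.22505371] 13.95 0.10830777258597482 [-0.61591489 -0.80831401 -2.96964906] [-0.0147086   0.16934153  0.02222532]
[0.57781292 0.25750112] 0.014253713929936199
```

>>> servo_tool(moves=[{"claw": 0,"delta_pos": [0,0,0.002],"turn": 0},{"claw": 0,"delta_pos": [0,0,0.004],"turn": 0},{"claw": 0,"delta_pos": [0,0,0.006],"turn": 0},{"claw": 0,"delta_pos": [0,0,0.008],"turn": 0},{"claw": 0,"delta_pos": [0,0,0.01],"turn": 0},{"claw": 0,"delta_pos": [0,0,0.012],"turn": 0},{"claw": 0,"delta_pos": [0,0,0.014],"turn": 0},{"claw": 0,"delta_pos": [0,0,0.016],"turn": 0},{"claw": 0,"delta_pos": [0,0,0.016],"turn": 0},{"claw": 0,"delta_pos": [0,0,0.016],"turn": 0}])

```text
clock: 14.78
ee_pos: [0.5004, 0.2492, 0.213]
orientation: [-0.054, 0.999, 0.0, 0.0]
force: [0.9, 0.6, -0.7]
grip_width: 0.0196
grip_force: 60.0
```

Run:
```python
from h import *
s,im=snap('side','s4'); print(s['ee_pos'],s['clock'],yaw(s),s['force'],s['torque'])
c=cam('side'); R=Rn.from_quat(s['orientation']).as_matrix(); u=R@[.5,0,-.866]; T=np.array(s['ee_pos'])
h=proj(c,[T,T-.168*u]); x,y=h[1].astype(int); a=im[y-50:y+50,x-60:x+60,::-1]; cv2.imwrite('pics/s4c.png',cv2.resize(a,None,fx=6,fy=6)); print((h-[x-60,y-50])*6)
```

```text
[0.50041228 0.24922073 0.2129815 ] 14.7833 0.10819135527661872 [ 0.9444979   0.60562299 -0.66709379] [ 0.0367802  -0.01065254 -0.00035269]
[[202.64070781  54.82313105]
 [360.19517185 300.14617436]]
```

View pics/s4c.png

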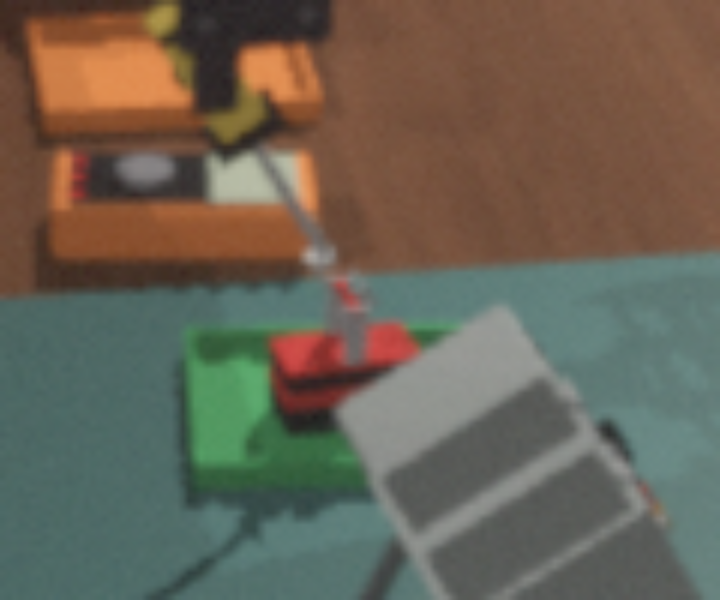

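The load has come off: the force is near zero and the pack is standing in the tray at (345,375). Now lowering the hook and sliding it out from under the bar.

>>> servo_tool(moves=[{"claw": 0,"delta_pos": [-0.0015,0,0.0035],"turn": 0},{"claw": 0,"delta_pos": [-0.003,0,0.007],"turn": 0},{"claw": 0,"delta_pos": [-0.0045,0,0.0105],"turn": 0},{"claw": 0,"delta_pos": [-0.006,0,0.014],"turn": 0},{"claw": 0,"delta_pos": [-0.008,0,0.0185],"turn": 0},{"claw": 0,"delta_pos": [-0.008,0,0.0185],"turn": 0},{"claw": 0,"delta_pos": [-0.008,0,0.0185],"turn": 0},{"claw": 0,"delta_pos": [-0.008,0,0.0185],"turn": 0}])

```text
clock: 15.5
ee_pos: [0.5065, 0.2498, 0.198]
orientation: [-0.054, 0.999, -0.0, -0.0]
force: [-0.5, -0.5, -1.7]
grip_width: 0.0196
grip_force: 60.0
```

Run:
```python
from h import *
s=state(); print(s['ee_pos'],s['clock'],yaw(s),s['force'],s['torque'])
```

```text
[0.50653021 0.24984252 0.19797468] 15.5 0.10825458349312374 [-0.46782365 -0.49120826 -1.67517901] [0.00405685 0.03343494 0.00987253]
```

Nothing touched. Sliding out horizontally first, while watching the force.

>>> servo_tool(moves=[{"claw": 0,"delta_pos": [0.004,0,0],"turn": 0},{"claw": 0,"delta_pos": [0.008,0,0],"turn": 0},{"claw": 0,"delta_pos": [0.012,0,0],"turn": 0},{"claw": 0,"delta_pos": [0.016,0,0],"turn": 0},{"claw": 0,"delta_pos": [0.02,0,0],"turn": 0},{"claw": 0,"delta_pos": [0.02,0,0],"turn": 0},{"claw": 0,"delta_pos": [0.02,0,0],"turn": 0}])

```text
clock: 16.08
ee_pos: [0.4904, 0.2482, 0.1981]
orientation: [-0.054, 0.999, 0.0, 0.0]
force: [0.8, -0.4, -0.5]
grip_width: 0.0196
grip_force: 60.0
```

>>> servo_tool(moves=[{"claw": 0,"delta_pos": [0.006,0,0],"turn": 0},{"claw": 0,"delta_pos": [0.012,0,0],"turn": 0},{"claw": 0,"delta_pos": [0.018,0,0],"turn": 0},{"claw": 0,"delta_pos": [0.024,0,0],"turn": 0},{"claw": 0,"delta_pos": [0.03,0,0],"turn": 0},{"claw": 0,"delta_pos": [0.034,0,0],"turn": 0},{"claw": 0,"delta_pos": [0.034,0,0],"turn": 0}])

```text
clock: 16.67
ee_pos: [0.4627, 0.2452, 0.198]
orientation: [-0.054, 0.999, -0.0, -0.0]
force: [-0.4, -0.3, -0.7]
grip_width: 0.0199
grip_force: 60.0
```

Run:
```python
from h import *
s,im=snap('side','s5'); print(s['ee_pos'],s['clock'],yaw(s),s['force'],s['torque'])
for n in('s4','s5'):
    i=cv2.imread(f'pics/{n}.png'); h=cv2.cvtColor(i,cv2.COLOR_BGR2HSV); m=cv2.inRange(h,(0,150,80),(6,255,255))|cv2.inRange(h,(174,150,80),(180,255,255)); m[:, :300]=0; m[:225]=0; m[275:]=0
    k,l,st,ce=cv2.connectedComponentsWithStats(m); print(n,[(st[j].tolist(),ce[j].round(1)) for j in range(1,k) if st[j,4]>15])
```

```text
[0.46272185 0.24517108 0.19798277] 16.6667 0.10873961916667975 [-0.42612889 -0.27227124 -0.74994104] [ 0.08858364  0.07787665 -0.01166849]
s4 [([343, 232, 7, 7, 34], array([345.4, 235.2])), ([326, 234, 12, 12, 90], array([331.7, 238.6]))]
s5 [([342, 232, 8, 7, 35], array([345.3, 235.3])), ([328, 234, 10, 7, 53], array([332.7, 237.2])), ([327, 241, 11, 5, 23], array([331.8, 243.9]))]
```

The red pack stayed where it was when the hook came free. Raising the picker and going back to the stand.

>>> servo_tool(moves=[{"claw": 0,"delta_pos": [0,0,-0.03],"turn": 0},{"claw": 0,"delta_pos": [0,0,-0.07],"turn": 0},{"claw": 0,"delta_pos": [0,0,-0.12],"turn": 0},{"claw": 0,"delta_pos": [0,0,-0.17],"turn": 0},{"claw": 0,"delta_pos": [0,0,-0.21],"turn": 0},{"claw": 0,"delta_pos": [0,0,-0.25],"turn": 0},{"claw": 0,"delta_pos": [0.007,-0.03,-0.25],"turn": -0.03},{"claw": 0,"delta_pos": [0.019,-0.08,-0.25],"turn": -0.06},{"claw": 0,"delta_pos": [0.03,-0.13,-0.25],"turn": -0.082},{"claw": 0,"delta_pos": [0.042,-0.18,-0.25],"turn": -0.082}])

```text
clock: 17.55
ee_pos: [0.4455, 0.0968, 0.3982]
orientation: [-0.075, 0.997, 0.0, 0.0]
force: [0.9, -1.3, -1.1]
grip_width: 0.0195
grip_force: 60.0
```

>>> servo_tool(moves=[{"claw": 0,"delta_pos": [0.012,-0.05,0],"turn": 0},{"claw": 0,"delta_pos": [0.024,-0.1,0],"turn": 0},{"claw": 0,"delta_pos": [0.035,-0.15,0],"turn": 0},{"claw": 0,"delta_pos": [0.047,-0.2,0],"turn": 0},{"claw": 0,"delta_pos": [0.059,-0.25,0],"turn": 0},{"claw": 0,"delta_pos": [0.071,-0.3,0],"turn": 0},{"claw": 0,"delta_pos": [0.083,-0.35,0],"turn": 0},{"claw": 0,"delta_pos": [0.095,-0.4,0],"turn": 0},{"claw": 0,"delta_pos": [0.1,-0.43,0],"turn": 0},{"claw": 0,"delta_pos": [0.1,-0.43,0],"turn": 0}])

```text
clock: 18.38
ee_pos: [0.4161, -0.2595, 0.3985]
orientation: [-0.07, 0.998, -0.002, 0.0]
force: [-0.3, -0.7, -0.5]
grip_width: 0.0196
grip_force: 60.0
```

```bash
cat >> h.py <<'E'
G=np.array([.4956,-.2767,.1682]); RG=Rn.from_euler('z',.150).as_matrix()
E
python3 - <<'E'
from h import *
s=state(); print(s['ee_pos'],s['clock'],yaw(s),'turn',-(.150-yaw(s))/.5, delta(G+RG@U*.17))
E
```

```text
[ 0.41612267 -0.2595154   0.3985417 ] 18.3833 0.14075988597636457 turn -0.01848022804727084 [ 0.0109 -0.0358  0.104 ]
```

>>> servo_tool(moves=[{"claw": 0,"delta_pos": [0.011,-0.036,0.04],"turn": 0},{"claw": 0,"delta_pos": [0.011,-0.036,0.08],"turn": 0},{"claw": 0,"delta_pos": [0.011,-0.036,0.104],"turn": 0},{"claw": 0,"delta_pos": [0.011,-0.036,0.104],"turn": 0},{"claw": 0,"delta_pos": [0.011,-0.036,0.104],"turn": 0},{"claw": 0,"delta_pos": [0.011,-0.036,0.104],"turn": 0},{"claw": 0,"delta_pos": [0.011,-0.036,0.104],"turn": 0}])

```text
clock: 18.97
ee_pos: [0.4144, -0.2837, 0.3165]
orientation: [-0.075, 0.997, -0.001, 0.001]
force: [0.3, 0.4, -1.5]
grip_width: 0.0196
grip_force: 60.0
```

Run:
```python
from h import *
s=state(); print(s['ee_pos'],s['clock'],yaw(s),'turn',-(.150-yaw(s))/.5, delta(G+RG@U*.12),delta(G+RG@U*.17))
```

```text
[ 0.41440755 -0.28366741  0.31647081] 18.9667 0.1500202613563288 turn 4.052271265758689e-05 [-0.0265 -0.0065  0.0555] [ 0.0046 -0.0066  0.0013]
```

>>> servo_tool(moves=[{"claw": 0,"delta_pos": [0,-0.0066,0.01],"turn": 0},{"claw": 0,"delta_pos": [-0.0015,-0.0066,0.012],"turn": 0},{"claw": 0,"delta_pos": [-0.0015,-0.0066,0.012],"turn": 0},{"claw": 0,"delta_pos": [-0.0015,-0.0066,0.012],"turn": 0},{"claw": 0,"delta_pos": [-0.0015,-0.0066,0.012],"turn": 0},{"claw": 0,"delta_pos": [-0.0015,-0.0066,0.012],"turn": 0}])

```text
clock: 19.47
ee_pos: [0.4154, -0.2885, 0.3053]
orientation: [-0.075, 0.997, -0.0, 0.0]
force: [-0.3, 0.1, -0.7]
grip_width: 0.0197
grip_force: 60.0
```

Run:
```python
from h import *
s,im=snap('side','s6'); print(s['ee_pos'],s['clock'],yaw(s),delta(G+RG@U*.16))
c=cam('side'); u=Rn.from_quat(s['orientation']).as_matrix()@[.5,0,-.866]; T=np.array(s['ee_pos'])
print('pred',proj(c,[T,T-.168*u]))
# hook pose now vs in s1 (template of hook taken from s1, predicted there at 354.5,328.4)
a=cv2.imread('pics/s1.png',0); b=cv2.imread('pics/s6.png',0)
for nm,(x,y) in(('hook',(352,327)),('handle',(322,290))):
    t=a[y-13:y+13,x-12:x+12]; r=cv2.matchTemplate(b[y-25:y+25,x-24:x+24],t,cv2.TM_CCOEFF_NORMED); _,v,_,l=cv2.minMaxLoc(r); print(nm,v,l[0]-12,l[1]-12)
```

```text
[ 0.41537633 -0.28852749  0.30534122] 19.4667 0.14923634991155674 [-0.0014 -0.0004 -0.0018]
pred [[313.17580459 276.7764364 ]
 [353.64713101 329.56219523]]
hook 0.9680927395820618 -1 1
handle 0.9643465280532837 0 2
```

The hook matches the pose from when it was first drawn out, to within 1 px. Inserting.

>>> servo_tool(moves=[{"claw": 0,"delta_pos": [-0.0014,-0.0004,-0.0018],"turn": 0},{"claw": 0,"delta_pos": [-0.0114,-0.0004,0.0155],"turn": 0},{"claw": 0,"delta_pos": [-0.0214,-0.0004,0.0328],"turn": 0},{"claw": 0,"delta_pos": [-0.0314,-0.0004,0.05],"turn": 0},{"claw": 0,"delta_pos": [-0.0414,-0.0004,0.0675],"turn": 0},{"claw": 0,"delta_pos": [-0.0514,-0.0004,0.0848],"turn": 0},{"claw": 0,"delta_pos": [-0.0514,-0.0004,0.0848],"turn": 0},{"claw": 0,"delta_pos": [-0.0514,-0.0004,0.0848],"turn": 0}])

```text
clock: 20.18
ee_pos: [0.4558, -0.2825, 0.2372]
orientation: [-0.075, 0.997, 0.0, -0.001]
force: [-0.9, 0.2, -1.6]
grip_width: 0.0197
grip_force: 60.0
```

Run:
```python
from h import *
s=state(); print(s['ee_pos'],s['clock'],yaw(s),delta(G),s['force'],s['torque'])
```

```text
[ 0.45584006 -0.28254259  0.23716029] 20.1833 0.14976291915020076 [-0.0504 -0.0002  0.0861] [-0.89377145  0.15011184 -1.55437309] [-0.00445135  0.06769289 -0.00190084]
```

Hook in the holster without force; going home.

>>> servo_tool(moves=[{"claw": 0,"delta_pos": [-0.0104,0,0.0175],"turn": 0},{"claw": 0,"delta_pos": [-0.0204,0,0.0348],"turn": 0},{"claw": 0,"delta_pos": [-0.0304,0,0.052],"turn": 0},{"claw": 0,"delta_pos": [-0.0404,0,0.0688],"turn": 0},{"claw": 0,"delta_pos": [-0.0464,0,0.079],"turn": 0},{"claw": 0,"delta_pos": [-0.05,0,0.0855],"turn": 0},{"claw": 0,"delta_pos": [-0.05,0,0.0855],"turn": 0},{"claw": 0,"delta_pos": [-0.05,0,0.0855],"turn": 0}])

```text
clock: 20.85
ee_pos: [0.4955, -0.2773, 0.1697]
orientation: [-0.074, 0.997, -0.0, 0.0]
force: [0.2, 0.3, -0.9]
grip_width: 0.02
grip_force: 60.0
```

Run:
```python
from h import *
s=state(); print(s['ee_pos'],s['clock'],yaw(s),delta(G),s['force'],s['torque'])
```

```text
[ 0.49545708 -0.27727441  0.16969043] 20.85 0.14874709094095545 [-0.0003  0.0007  0.0019] [ 0.18887678  0.31101496 -0.94752527] [ 0.00878308  0.02989225 -0.03221149]
```

>>> servo_tool(moves=[{"claw": 0,"delta_pos": [-0.0003,0.0007,0.0015],"turn": 0},{"claw": 0.3,"delta_pos": [-0.0003,0.0007,0.0015],"turn": 0},{"claw": 0.4,"delta_pos": [-0.0003,0.0007,0.0015],"turn": 0},{"claw": 0.6,"delta_pos": [-0.0003,0.0007,0.0015],"turn": 0},{"claw": 0.8,"delta_pos": [-0.0003,0.0007,0.0015],"turn": 0},{"claw": 0.8,"delta_pos": [-0.0003,0.0007,0.0015],"turn": 0},{"claw": 0.8,"delta_pos": [-0.0003,0.0007,0.0015],"turn": 0}], squeeze=20)

```text
clock: 21.43
ee_pos: [0.4958, -0.2762, 0.1679]
orientation: [-0.075, 0.997, -0.0, 0.0]
force: [0.4, 0.5, -0.8]
grip_width: 0.0574
grip_force: 0.0
```

>>> servo_tool(moves=[{"claw": 0.8,"delta_pos": [0,0,-0.02],"turn": 0},{"claw": 0.8,"delta_pos": [0,0,-0.06],"turn": 0},{"claw": 0.8,"delta_pos": [0,0,-0.11],"turn": 0},{"claw": 0.8,"delta_pos": [0,0,-0.16],"turn": 0},{"claw": 0.8,"delta_pos": [0.05,0,-0.2],"turn": 0},{"claw": 0.8,"delta_pos": [0.1,0,-0.25],"turn": 0},{"claw": 0.8,"delta_pos": [0.1,0,-0.25],"turn": 0},{"claw": 0.8,"delta_pos": [0.1,0,-0.25],"turn": 0}])

```text
clock: 22.1
ee_pos: [0.4141, -0.291, 0.3716]
orientation: [-0.072, 0.997, -0.001, 0.003]
force: [0.6, -2.0, 0.5]
grip_width: 0.0703
grip_force: 0.0
```

Run:
```python
from h import *
s,im=snap('side','s7'); print(s['ee_pos'],s['clock'],s['grip_width'],s['force'])
a=cv2.imread('pics/side0.png',0); b=cv2.imread('pics/s7.png',0)
x,y=353,330; t=a[y-18:y+18,x-16:x+16]; r=cv2.matchTemplate(b[y-30:y+30,x-28:x+28],t,cv2.TM_CCOEFF_NORMED); _,v,_,l=cv2.minMaxLoc(r); print('handle',v,l[0]-12,l[1]-12)
im=im[215:415,280:440,::-1]; cv2.imwrite('pics/s7c.png',cv2.resize(im,None,fx=3,fy=3,interpolation=cv2.INTER_CUBIC))
```

```text
[ 0.4140871  -0.29098446  0.37156236] 22.1 0.07026196262877549 [ 0.56085876 -2.02902645  0.46193251]
handle 0.8365146517753601 -5 4
```

View pics/s7c.png

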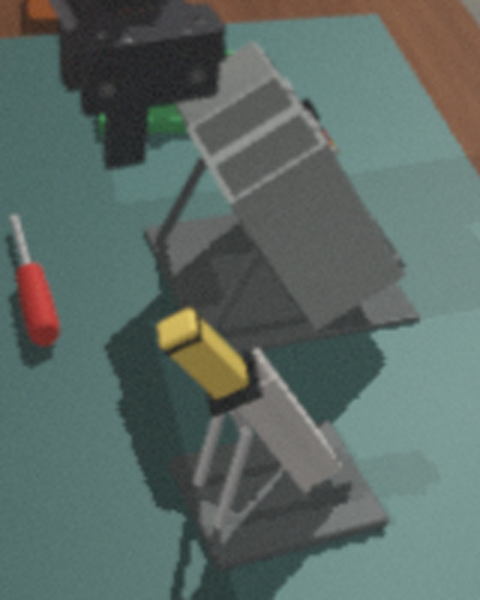

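The picker is in the holster with its handle at (203,352) in the crop. It has tilted a few px towards the robot compared with the start, so I'll measure that with colour masks in two views.

Run:
```python
from h import *
s,im=snap('side','s8'); s2,imt=snap('top','t8'); print(s2['clock'])
def ends(f,box):
    i=cv2.imread(f'pics/{f}.png'); h=cv2.cvtColor(i,cv2.COLOR_BGR2HSV); m=cv2.inRange(h,(18,110,60),(38,255,255)); k=np.zeros_like(m); x0,x1,y0,y1=box; k[y0:y1,x0:x1]=m[y0:y1,x0:x1]
    p=np.argwhere(k>0)[:,::-1].astype(float); c=p.mean(0); w,v=np.linalg.eigh(np.cov((p-c).T)); d=v[:,1]; q=(p-c)@d; d=d*np.sign(d[1]); q=(p-c)@d
    return c.round(1),(c+d*np.percentile(q,1)).round(1),(c+d*np.percentile(q,99)).round(1),len(p)
bs=(325,375,305,360); bt=(455,490,220,260)
for f in('side0','s7','s8'): print(f,*ends(f,bs))
for f in('top0','t8'): print(f,*ends(f,bt))
cs,ct=cam('side'),cam('top')
for a,b in(('side0','top0'),('s8','t8')): print(a,tri([ray(cs,ends(a,bs)[0]),ray(ct,ends(b,bt)[0])]))
# model prediction centred: yellow centroid approx at handle mid
y=.148; R=Rn.from_euler('z',y).as_matrix(); O=np.array([.5796,-.2633,0])
for dth,off in((0,0),(.05,0),(.08,0),(.1,0)):
    o=np.array([-.0015,0,.0223])+off*V; a=Rn.from_euler('y',-dth).apply(U); print(dth,[proj(cs,O+R@(o+h*a)).round(1).tolist() for h in(.2,.163,.127)],proj(ct,O+R@(o+.163*a)).round(1))
```

```text
22.2
side0 [352.8 328.1] [343.1 315. ] [362.3 340.9] 455
s7 [347.4 332.5] [335.7 321.1] [359.2 343.9] 490
s8 [347.5 332.5] [335.6 321.2] [359.2 343.8] 489
top0 [470.7 240.4] [464.  231.9] [477.2 248.7] 238
t8 [467.  238.5] [471.2 235. ] [462.  242.6] 60
side0 (array([ 0.49648328, -0.27622783,  0.16411188]), [1.3434245027066872e-05, 1.3434245026947481e-05])
s8 (array([ 0.49605853, -0.27003982,  0.14928599]), [0.008039490865290579, 0.00803949086529052])
0 [[[345.1, 317.4]], [[353.2, 328.1]], [[360.8, 338.0]]] [[470.3 240. ]]
0.05 [[[340.7, 320.3]], [[349.7, 330.4]], [[358.1, 339.7]]] [[470.4 243. ]]
0.08 [[[338.2, 322.1]], [[347.7, 331.8]], [[356.6, 340.8]]] [[470.4 244.8]]
0.1 [[[336.5, 323.4]], [[346.4, 332.8]], [[355.6, 341.6]]] [[470.4 246. ]]
```

Only the side view is clean, and it suggests a tilt of about 0.1 rad, which is close to the limit. I'm going back above the handle for a wrist check from the same pose as before.

>>> servo_tool(moves=[{"claw": 0.8,"delta_pos": [-0.04,0.001,0.03],"turn": 0},{"claw": 0.8,"delta_pos": [-0.08,0.002,0.07],"turn": 0},{"claw": 0.8,"delta_pos": [-0.1,0.003,0.1],"turn": 0},{"claw": 0.8,"delta_pos": [-0.104,0.003,0.113],"turn": 0},{"claw": 0.8,"delta_pos": [-0.104,0.003,0.113],"turn": 0},{"claw": 0.8,"delta_pos": [-0.104,0.003,0.113],"turn": 0},{"claw": 0.8,"delta_pos": [-0.104,0.003,0.113],"turn": 0}])

```text
clock: 22.83
ee_pos: [0.4979, -0.2745, 0.2784]
orientation: [-0.074, 0.997, -0.0, 0.0]
force: [0.5, -0.3, -0.2]
grip_width: 0.0704
grip_force: 0.0
```

Run:
```python
from h import *
s,im=snap('wrist','w9'); print(s['ee_pos'],s['clock'],yaw(s))
for f,T,q in(('w3',[.49571,-.27597,.28106],[-.0743782,.99723,.00044,.0006]),('w9',s['ee_pos'],s['orientation'])):
    c=cam('wrist',dict(ee_pos=np.array(T),orientation=q)); h=cv2.cvtColor(cv2.imread(f'pics/{f}.png'),cv2.COLOR_BGR2HSV); m=cv2.inRange(h,(20,150,80),(35,255,255)); m[:130]=0; m[340:]=0; m[:,:250]=0; m[:,400:]=0
    p=np.argwhere(m>0); rows=[int(r) for r in np.unique(p[:,0])]; cnt=[(r,int((p[:,0]==r).sum())) for r in rows]
    gap=[r for r,n in cnt if n<15]; top=p[p[:,0]<rows[0]+12,1]; bot=p[p[:,0]>rows[-1]-6,1]
    print(f,rows[0],rows[-1],'cols top',top.min(),top.max(),'bot',bot.min(),bot.max(),'thin rows',gap)
    R=Rn.from_euler('z',.148).as_matrix(); O=np.array([.5796,-.2633,0])
    for d,off in((0,0),(.05,0),(.1,0),(.1,.004),(.1,-.004)):
        o=np.array([-.0015,0,.0223])+off*V; rt=Rn.from_euler('y',-d); pt=lambda h,x:O+R@(o+rt.apply(h*U+x*V)); print(d,off,proj(c,[pt(.2,-.013),pt(.2,.013),pt(.127,.013)])[:,1].round(1))
```

```text
[ 0.49791158 -0.27445851  0.27836239] 22.8333 0.14762007461582088
w3 210 274 cols top 302 336 bot 307 334 thin rows [274]
0 0 [212.  256.2 275.7]
0.05 0 [196.2 238.7 267.1]
0.1 0 [181.2 221.8 258.7]
0.1 0.004 [187.6 228.5 264. ]
0.1 -0.004 [175.  215.1 253.5]
w9 179 259 cols top 300 335 bot 301 327 thin rows [179, 180, 181, 258, 259]
0 0 [209.  253.7 274.2]
0.05 0 [193.  236.  265.5]
0.1 0 [177.9 218.9 257. ]
0.1 0.004 [184.3 225.7 262.3]
0.1 -0.004 [171.5 212.1 251.7]
```

The fit gives a lean of about 0.10 rad with the hook about 2.5 mm off, so it passes but the margin is thin. I'll re-grip lightly, swing it upright and release softly.

>>> servo_tool(moves=[{"claw": 0.8,"delta_pos": [0.019,-0.002,0.04],"turn": 0},{"claw": 0.8,"delta_pos": [0.019,-0.002,0.08],"turn": 0},{"claw": 0.7,"delta_pos": [0.019,-0.002,0.12],"turn": 0},{"claw": 0.5,"delta_pos": [0.019,-0.002,0.147],"turn": 0},{"claw": 0.3,"delta_pos": [0.019,-0.002,0.147],"turn": 0},{"claw": 0.1,"delta_pos": [0.019,-0.002,0.147],"turn": 0},{"claw": 0.1,"delta_pos": [0.019,-0.002,0.147],"turn": 0},{"claw": 0.1,"delta_pos": [0.019,-0.002,0.147],"turn": 0},{"claw": 0.1,"delta_pos": [0.019,-0.002,0.147],"turn": 0},{"claw": 0.1,"delta_pos": [0.019,-0.002,0.147],"turn": 0}], squeeze=5)

```text
clock: 23.72
ee_pos: [0.4845, -0.2776, 0.1611]
orientation: [-0.075, 0.997, -0.001, 0.001]
force: [-0.3, -0.7, 0.2]
grip_width: 0.0198
grip_force: 4.9
```

Run:
```python
from h import *
s=state(); print(s['ee_pos'],s['clock'],yaw(s),delta(G),s['force'],s['grip_width'],s['grip_force'])
```

```text
[ 0.48449726 -0.27759952  0.16108501] 23.7167 0.1493442550416722 [-0.0139 -0.001  -0.0089] [-0.32982653 -0.73653689  0.17700398] 0.019849120493210883 4.923731446178863
```

>>> servo_tool(moves=[{"claw": 0.1,"delta_pos": [-0.003,0,-0.002],"turn": 0},{"claw": 0.1,"delta_pos": [-0.006,0,-0.004],"turn": 0},{"claw": 0.1,"delta_pos": [-0.009,0,-0.006],"turn": 0},{"claw": 0.1,"delta_pos": [-0.012,0,-0.008],"turn": 0},{"claw": 0.1,"delta_pos": [-0.0145,0,-0.009],"turn": 0},{"claw": 0.1,"delta_pos": [-0.0145,0,-0.009],"turn": 0},{"claw": 0.1,"delta_pos": [-0.0155,0,-0.0075],"turn": 0},{"claw": 0.1,"delta_pos": [-0.0155,0,-0.0075],"turn": 0},{"claw": 0.1,"delta_pos": [-0.0155,0,-0.0075],"turn": 0},{"claw": 0.1,"delta_pos": [-0.0155,0,-0.0075],"turn": 0}], squeeze=5)

```text
clock: 24.55
ee_pos: [0.4964, -0.2753, 0.1661]
orientation: [-0.075, 0.997, 0.0, 0.0]
force: [-2.5, 1.4, 5.5]
grip_width: 0.0198
grip_force: 5.0
```

>>> servo_tool(moves=[{"claw": 0.23,"delta_pos": [0,0,0],"turn": 0},{"claw": 0.26,"delta_pos": [0,0,0],"turn": 0},{"claw": 0.3,"delta_pos": [0,0,0],"turn": 0},{"claw": 0.4,"delta_pos": [0,0,0],"turn": 0},{"claw": 0.6,"delta_pos": [0,0,0],"turn": 0},{"claw": 0.8,"delta_pos": [0,0,0],"turn": 0},{"claw": 0.8,"delta_pos": [0,0,0],"turn": 0}])

```text
clock: 25.13
ee_pos: [0.4961, -0.2753, 0.1657]
orientation: [-0.075, 0.997, -0.0, 0.0]
force: [0.2, 0.5, -0.3]
grip_width: 0.051
grip_force: 0.0
```

>>> servo_tool(moves=[{"claw": 0.8,"delta_pos": [0,0,-0.03],"turn": 0},{"claw": 0.8,"delta_pos": [0,0,-0.07],"turn": 0},{"claw": 0.8,"delta_pos": [0,0,-0.11],"turn": 0},{"claw": 0.8,"delta_pos": [0,0,-0.138],"turn": 0},{"claw": 0.8,"delta_pos": [0,0,-0.138],"turn": 0},{"claw": 0.8,"delta_pos": [0,0,-0.138],"turn": 0},{"claw": 0.8,"delta_pos": [0,0,-0.138],"turn": 0}])

```text
clock: 25.72
ee_pos: [0.4956, -0.2748, 0.2753]
orientation: [-0.075, 0.997, 0.0, -0.0]
force: [0.1, 0.2, -0.9]
grip_width: 0.0707
grip_force: 0.0
```

Run:
```python
from h import *
s,im=snap('wrist','w10'); print(s['ee_pos'],s['clock'],yaw(s))
c=cam('wrist',s); h=cv2.cvtColor(im,cv2.COLOR_RGB2HSV); m=cv2.inRange(h,(20,150,80),(35,255,255)); m[:130]=0; m[340:]=0; m[:,:250]=0; m[:,400:]=0
p=np.argwhere(m>0); r=np.unique(p[:,0]); print(r[0],r[-1],p[:,1].min(),p[:,1].max())
R=Rn.from_euler('z',.148).as_matrix(); O=np.array([.5796,-.2633,0])
for d,off in((0,0),(.05,0),(.1,0),(.1,.0025)):
    o=np.array([-.0015,0,.0223])+off*V; rt=Rn.from_euler('y',-d); pt=lambda h,x:O+R@(o+rt.apply(h*U+x*V)); print(d,off,proj(c,[pt(.2,-.013),pt(.127,.013)])[:,1].round(1))
```

```text
[ 0.49564673 -0.27483346  0.27531859] 25.7167 0.14941542580757158
195 268 298 337
0 0 [214.2 278.8]
0.05 0 [198.  270.1]
0.1 0 [182.7 261.5]
0.1 0.0025 [186.8 264.9]
```

The tilt is now about 0.055 rad, which leaves a comfortable margin. Backing away, then a last colour check of the packs from the top.

>>> servo_tool(moves=[{"claw": 0.8,"delta_pos": [0,0,-0.04],"turn": 0},{"claw": 0.8,"delta_pos": [0,0,-0.08],"turn": 0},{"claw": 0.8,"delta_pos": [0.04,0,-0.12],"turn": 0},{"claw": 0.8,"delta_pos": [0.08,0,-0.14],"turn": 0},{"claw": 0.8,"delta_pos": [0.1,0,-0.15],"turn": 0},{"claw": 0.8,"delta_pos": [0.1,0,-0.15],"turn": 0},{"claw": 0.8,"delta_pos": [0.1,0,-0.15],"turn": 0},{"claw": 0.8,"delta_pos": [0.1,0,-0.15],"turn": 0}])

```text
clock: 26.43
ee_pos: [0.4175, -0.2862, 0.3949]
orientation: [-0.075, 0.997, 0.0, -0.001]
force: [-0.6, 1.0, -0.5]
grip_width: 0.0704
grip_force: 0.0
```

Run:
```python
from h import *
s,im=snap('top','t10'); s,_=snap('side','s10'); c=cam('top'); cs=cam('side')
h=cv2.cvtColor(im,cv2.COLOR_RGB2HSV)
red=cv2.inRange(h,(0,140,60),(8,255,255))|cv2.inRange(h,(172,140,60),(180,255,255)); red[:180]=0; red[255:]=0; red[:,:235]=0; red[:,300:]=0
p=np.argwhere(red>0)[:,::-1].astype(np.float32); r=cv2.minAreaRect(p); print('red px',len(p),r); print('at',[onz(c,r[0],z).round(3).tolist() for z in(.044,)], 'corners',[onz(c,q,.044).round(3).tolist() for q in cv2.boxPoints(r)])
h0=cv2.cvtColor(cv2.imread('pics/top0.png'),cv2.COLOR_BGR2HSV)
for hh in(h0,h):
    b=cv2.inRange(hh,(105,140,60),(125,255,255)); k=np.zeros_like(b); k[170:235,340:415]=b[170:235,340:415]; q=np.argwhere(k>0); print('blue',len(q),q.mean(0))
def ends(f):
    i=cv2.imread(f'pics/{f}.png'); h=cv2.cvtColor(i,cv2.COLOR_BGR2HSV); m=cv2.inRange(h,(18,110,60),(38,255,255)); p=np.argwhere(m[305:360,325:375]>0); return p.mean(0)[::-1]+[325,305]
print('handle centroid',ends('side0'),ends('s10'))
```

```text
red px 264 ((267.0, 216.5), (25.0, 12.0), 90.0)
at [[0.573, 0.255, 0.044]] corners [[0.608, 0.273, 0.044], [0.609, 0.24, 0.044], [0.538, 0.236, 0.044], [0.537, 0.27, 0.044]]
blue 53 [202.32075472 393.60377358]
blue 58 [202.43103448 393.77586207]
handle centroid [352.8021978  328.10989011] [349.04059829 330.47008547]
```

```bash
python3 -c "
from cell import ticket; print(ticket.sign_off())"
```

```text
the job is handed in; nothing more can be done
None
```

I handed the job in at about 26 s: the red pack stands upright in the green tray, the picker is back in its stand hook down (leaning about 0.055 rad past its starting angle, inside the limit), and the blue pack hasn't moved; the judge's result was not shown.

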